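Make up the soldering kit and the doming kit

TASK

Make up two kits for today's jewellery class from the stock on the bench: into the aluminium tray put the charcoal block (in the long bay), the borax dish and the small flux jar (one in each square bay); into the wooden tray put the punch set (longer bay) and the doming block (shorter bay). Set each one down gently, upright and flat on the floor of its bay, and let go. The flat bench block, the larger jar and the pliers belong to neither kit: leave them where they are.

Things in the scene. Friction and masses are not known exactly. Their poses are not given: they have to be found in the camera images.
- charcoal_block: Soldering charcoal: a plain black rectangular block, 90 x 55 x 30 mm high, about 75 g. Origin at the centre of its underside, x along its length, z up.
- borax_dish: Borax dish: a round unglazed terracotta-brown dish, 60 mm across and 24 mm high with nearly upright sides, a small white cone of borax fixed in its middle (reaching 28 mm above the dish's underside), about 120 g. Origin at the centre of its underside, z up.
- flux_jar: Flux jar: the SMALLER of two round glass jars with metal screw lids, 44 mm across and 52 mm high (the lid, 42 mm across, is the top 12 mm), about 100 g. Origin at the centre of its underside, z up.
- doming_block: Doming block: a 40 mm steel cube with round hollows in its top and sides (the flat steel block without hollows is another thing), about 0.47 kg. Origin at the centre of its underside, x and y square to its sides, z up.
- punch_stand: Punch set: a dark wooden block, 80 x 45 x 36 mm high, with eight short ball-ended steel punches standing in its top, fixed in it, their balls reaching 60 mm above the underside; about 0.26 kg. Grip it by the wooden block, across its 45 mm. Origin at the centre of its underside, x along its length, z up.
- solder_tray: Soldering kit's tray: shallow, aluminium, 192 mm (x) by 182 mm (y), does not move. Floor 4 mm above the bench; rim and ribs (4 mm thick) rise 8 mm above the floor. A rib along x parts a long bay (184 x 80 mm, centre x 0, y +47 mm) for the charcoal from two square bays (90 x 90 mm, centres x +47 and -47, y -42 mm) for dish and jar, one in each. Origin: centre of the underside, z up.
- doming_tray: Tray of the doming kit: a shallow pale wooden tray, 204 mm (x) by 98 mm (y), that does not move. Its floor is 6 mm above the bench; its rim (8 mm thick) and its rib (6 mm) stand 8 mm above the floor. The rib divides it into a longer bay (112 x 82 mm, centre at x +38 mm, y 0) for the punch set and a shorter bay (70 x 82 mm, centre at x -59 mm, y 0) for the doming block. Origin at the centre of the tray's underside, z up.
- bench_block: Flat bench block, in neither kit: a smooth steel slab, 52 x 52 x 20 mm high, without hollows. Origin at the centre of its underside.
- big_jar: The LARGER glass jar, in neither kit: 60 mm across, 90 mm high with its metal lid. Origin at the centre of its underside.
- pliers: Flat-nose pliers, in neither kit: 130 mm long, 54 mm wide, 11 mm thick, steel with black grips, lying flat on the bench. Origin midway along, on the bench.
Things that resemble listed ones, but are neither listed nor needed, are in the scene too. Several things have the shape of the borax_dish; the one meant has the colours described above.

How it is judged:
At the end, for the whole second after the job is handed in: Charcoal in the aluminium tray's long bay, dish and flux jar in its square bays, punch set in the wooden tray's longer and doming block in its shorter bay; all flat on the floor (3 mm, 0.06 rad), at rest; bench block, larger jar and pliers moved under 15 mm (x of charcoal_block in the frame of solder_tray between -0.05 and 0.05 m and y of charcoal_block in the frame of solder_tray between 0.03 and 0.066 m and z of charcoal_block in the frame of solder_tray between 0.001 and 0.007 m and angle between each of charcoal_block, borax_dish, flux_jar, doming_block, punch_stand's own z axis and vertical below 0.06 rad and linear speed of each of charcoal_block, borax_dish, flux_jar, doming_block, punch_stand below 0.01 m/s and angular speed of each of charcoal_block, borax_dish, flux_jar, doming_block, punch_stand below 0.1 rad/s and y of borax_dish in the frame of solder_tray between -0.075 and -0.01 m and x of borax_dish in the frame of solder_tray between -0.078 and 0.078 m and z of borax_dish in the frame of solder_tray between 0.001 and 0.007 m and y of flux_jar in the frame of solder_tray between -0.075 and -0.01 m and x of flux_jar in the frame of solder_tray between -0.078 and 0.078 m and z of flux_jar in the frame of solder_tray between 0.001 and 0.007 m and x of doming_block in the frame of doming_tray between -0.078 and -0.04 m and y of doming_block in the frame of doming_tray between -0.026 and 0.026 m and z of doming_block in the frame of doming_tray between 0.003 and 0.009 m and x of punch_stand in the frame of doming_tray between 0.002 and 0.075 m and y of punch_stand in the frame of doming_tray between -0.024 and 0.024 m and z of punch_stand in the frame of doming_tray between 0.003 and 0.009 m and distance of each of bench_block, big_jar, pliers from where it was at the start of the episode below 0.015 m); the robot touches nothing.
It fails at once if the flat bench block, the larger jar or the pliers are knocked or moved (distance of any of bench_block, big_jar, pliers from where it was at the start of the episode above 0.015 m).
It fails at once if a thing is dropped into a tray, from some 2 cm or more, instead of being set down ((horizontal distance between charcoal_block and solder_tray below 0.09 m and z of charcoal_block in the frame of solder_tray below 0.03 m and linear speed of charcoal_block above 0.42 m/s) or (horizontal distance between borax_dish and solder_tray below 0.09 m and z of borax_dish in the frame of solder_tray below 0.03 m and linear speed of borax_dish above 0.42 m/s) or (horizontal distance between flux_jar and solder_tray below 0.09 m and z of flux_jar in the frame of solder_tray below 0.03 m and linear speed of flux_jar above 0.42 m/s) or (horizontal distance between doming_block and doming_tray below 0.09 m and z of doming_block in the frame of doming_tray below 0.03 m and linear speed of doming_block above 0.42 m/s) or (horizontal distance between punch_stand and doming_tray below 0.09 m and z of punch_stand in the frame of doming_tray below 0.03 m and linear speed of punch_stand above 0.42 m/s)).
It also fails if it takes over 122 s, if anything falls off the work surface, if the arm or the gripper's body presses on something with over 40 N, if the wrist force passes 120 N, or if a joint passes its speed limit or range.

ROBOT

A 7-joint arm with a two-finger parallel gripper is mounted at the origin on the work surface. World frame = base frame: x ahead of the robot, y to its left, z up, the work surface at z = 0. Lengths are in m, angles in rad, forces in N, time in s.
With the tool pointing down it reaches from about 0.4 to 0.85 m from the base axis. Payload 10.4 kg.
Tool frame: the origin (TCP) lies between the finger pads; the fingertips stand 22 mm ahead of it and the grasp point (between the pads) lies 3 mm ahead of it; z points along the fingers, y is the line along which they close (so a half turn about z gives the same grasp; the last joint's range is limited). The gripper opens to 87 mm and grips with 3 to 60 N. Pads are 19 mm wide; open, the fingers measure 117 mm over their backs; the gripper's body (75 mm by 190 mm) begins 51 mm behind the grasp point.
Start: joints at [-1.15, 0.332, -0.065, 1.46, 0.022, 1.35, -0.088], TCP at [0.268, 0.564, 0.245] pointing down, gripper open.
Joint ranges: [-2.6, 2.6], [-0.5, 2.12], [-1.47, 1.34], [0.16, 2.42], [-1.27, 4.41], [0.06, 2.06], [-2.6, 2.6]. Speed limits (rad/s): [2.22, 2.22, 2.79, 2.79, 3.14, 3.14, 3.14].

INTERFACE

Orientations are given as a rotation vector (axis times angle).
In Python, from plant import manip gives the robot as it stands.
- The arm moves only by the tool send_rows, never from a script. Its argument "targets" is a list that holds one entry, the list of rows, each a list of 6 numbers: the shift along the tool's x, y, z normalised to -1 to 1, where 1 is 0.3 m, then the turn, a rotation vector about the tool's x, y, z normalised to -1 to 1, where 1 is pi/2 rad. In form: [[[tx, ty, tz, ax, ay, az], ...]]. A call has 1 to 12 rows; each row is the pose to reach, as a shift and turn from the pose commanded when the call began, along the tool's axes at that moment; what a row does not reach only later rows make up. A row lasts 1/12 s, in which the tool goes at most 41.7 mm and 7.16 degrees, less where a joint would pass 70% of its speed; a pose out of reach is approached as far as the arm can. A call with a number of a shift or a turn outside -1 to 1 is refused whole. A call with a gripper value outside its range is refused whole. "grip" is the opening, from -1 (shut) to 1 (fully open), so that 0 is half open, set as the call begins (left out, the last holds). The fingers move at their own pace and stop on an object; "squeeze" is the grip in N (left out, the last holds). Time passes only in rows, so rows that repeat a pose let the fingers close. It gives the time, the measured TCP pose, the force, the opening and the grip force at its end, in the units of the state.
- manip.get_obs(): the state, without advancing time (a new reading comes with each control period).
- manip.capture(name): name is "side" or "top" or "wrist"; returns a dict with "pixels" (384x512x3 uint8, red, green, blue), "mtx" (3x3 intrinsics, pixels), "world_from_camera" (4x4, takes a point from camera to world coordinates). Camera axes: x right, y down, z forward; pixel columns grow to the right and rows downward; lengths in m; the calibration is good to about 2 mm. A picture is of the moment at which its call begins. There is no depth.
- manip.finish_job(): hands the job in; it is judged then, once.
The state is a dict: "t": time; "joints": joint angles; "qd": joint speeds; "joint_torque": joint torques, N m; "tcp_pos": TCP position; "tool_rot": TCP orientation; "ft_force": force on the tool from outside, world axes, zero at the start; "moment": the same for the moment, N m; "gripper_width": finger opening in m; "finger_force": force on a finger pad.
Only numpy, scipy, OpenCV 4.12 (cv2) and the standard library are available. Lean on these libraries where they do the work, as an engineer would, in place of code of your own. Each camera call takes 0.05 s, during which the arm holds its last target. There are 200 camera calls.

## Working session

There is one attempt and no reset: what is moved stays moved. The work goes in short steps, Python scripts to look and compute and a tool call to move; the robot and the scene stay as the last step left them, time stands still between calls to the robot, and variables do not carry over. Pictures are saved under pics/ and viewed, at most 14 in all, crops included, and the job is handed in when it is done.

Besides the shell and the picture viewer there is one more tool, called after ">>>" in YAML: its name, and indented under it one key for each argument. send_rows: Moves the arm, as the interface text tells. Scaled input: -1 to 1 covers 0.3 m each way for a shift and pi/2 rad each way for a turn. Its arguments: {"type":"object","properties":{"targets":{"type":"array","items":{"type":"array","items":{"type":"array","items":{"type":"number","minimum":-1,"maximum":1}}}},"grip":{"type":"number"},"squeeze":{"type":"number"}},"required":["targets"]}

```bash
ls; mkdir -p pics; python3 - <<'E'
from plant import manip
import cv2,numpy as np
o=manip.get_obs();print(o['t'],o['tcp_pos'],o['tool_rot'],o['gripper_width'])
for n in("top","side"):
    c=manip.capture(n);cv2.imwrite(f'pics/{n}0.png',cv2.resize(c['pixels'][:,:,::-1],(800,600),interpolation=cv2.INTER_CUBIC))
    cv2.imwrite(f'pics/raw_{n}0.png',c['pixels'][:,:,::-1])
    np.savez(f'{n}.npz',K=c['mtx'],T=c['world_from_camera']);print(c['mtx'],c['world_from_camera'])
E
```

```text
pics
0.0 [0.26825619 0.56410736 0.24373784] [-6.91428892e-01 -3.06433560e+00  2.26853058e-03] 0.08736755927049523
[[389.43852071   0.         259.88301563]
 [  0.         389.43852071 187.58171174]
 [  0.           0.           1.        ]] [[-0.00141566 -0.99030027  0.1389366   0.43049033]
 [-0.999998    0.00159777  0.00119924  0.00185205]
 [-0.0014096  -0.13893463 -0.99030055  1.14080704]
 [ 0.          0.          0.          1.        ]]
[[416.98951874   0.         264.05529716]
 [  0.         416.98951874 188.59684221]
 [  0.           0.           1.        ]] [[ 0.98636946 -0.11469652  0.11798303  0.47430985]
 [-0.16445133 -0.7114347   0.68323966 -0.74677223]
 [ 0.00557201 -0.6933292  -0.72059945  0.82363621]
 [ 0.          0.          0.          1.        ]]
```

View pics/top0.png

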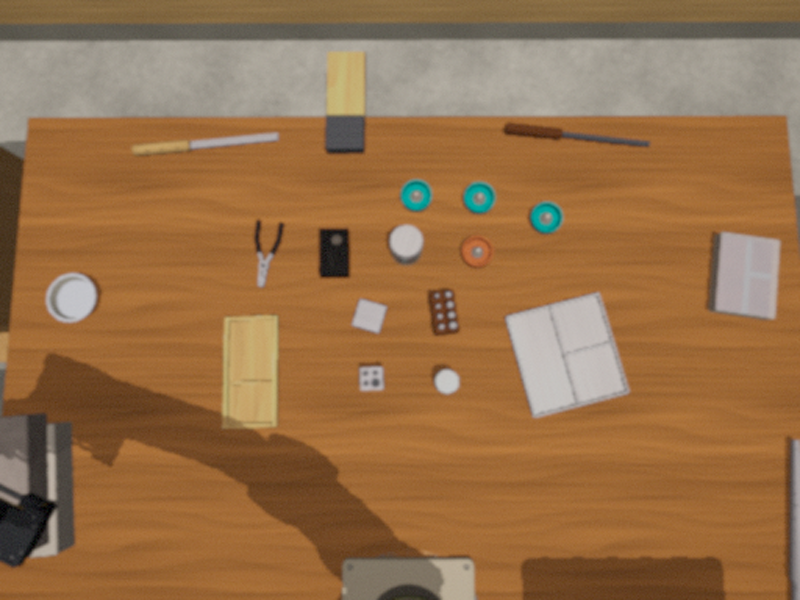

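View pics/side0.png

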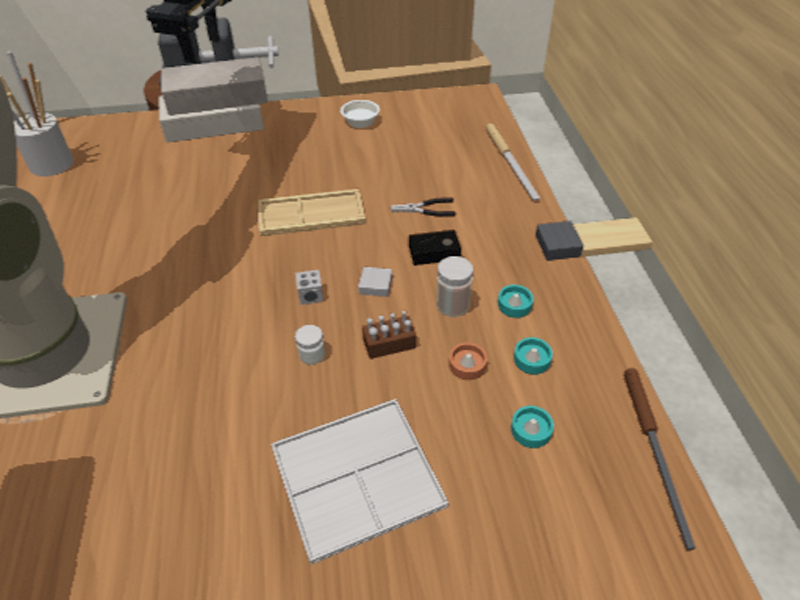

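The top view shows the following (800x600 pixels):
- **Dish candidates:** terracotta dish (476,251); teal lookalikes (416,195), (479,197) and (546,217); white bowl (72,297).
- **Jars:** small jar (447,381); larger jar (406,243).
- **Steel blocks:** hollowed cube (371,378); flat block (369,316).
- **Black blocks:** charcoal (335,252); the dark block with a wooden handle (345,130) is something else.
- **Trays:** wooden tray (250,370); aluminium tray (567,354); the small tray (747,275) is a lookalike.

I choose terracotta, the small jar, the hollowed cube and the charcoal at (335,252). Next I check them in close crops.

```bash
python3 - <<'E'
import cv2
im=cv2.imread('pics/raw_top0.png')
for n,(x,y) in {'A':(135,130),'B':(255,130)}.items():
    cv2.imwrite(f'pics/crop{n}.png',cv2.resize(im[y:y+150,x:x+160],(640,600),interpolation=cv2.INTER_CUBIC))
E
```

```text
(no output)
```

View pics/cropA.png

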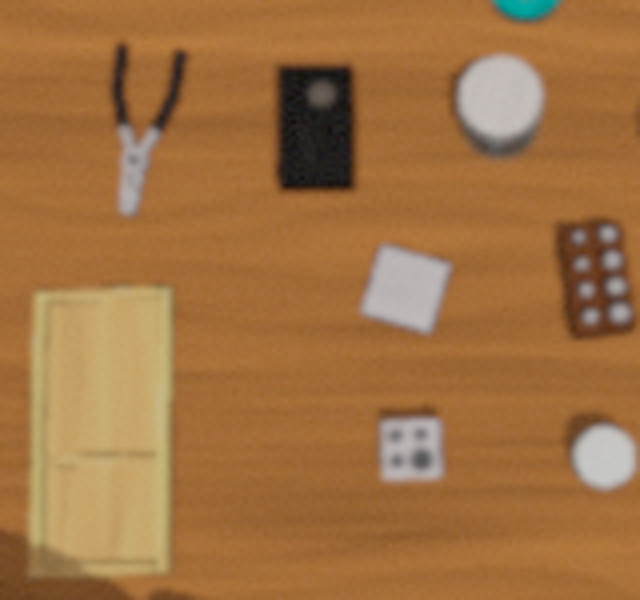

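View pics/cropB.png

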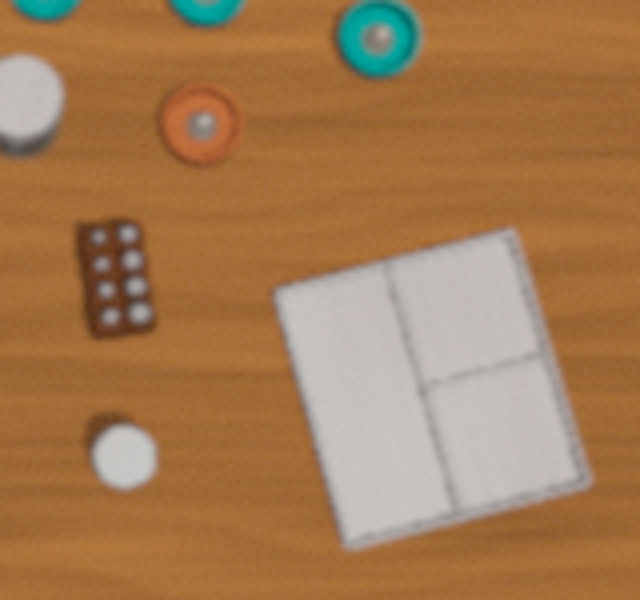

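```bash
cat > h.py <<'E'
import numpy as np
def unproj(cam,uv,z):
    d=np.load(cam+'.npz') if isinstance(cam,str) else cam
    K,T=d['K'],d['T']
    uv=np.atleast_2d(uv).astype(float)
    r=(T[:3,:3]@np.linalg.solve(K,np.c_[uv,np.ones(len(uv))].T)).T
    return T[:3,3]+r*((z-T[2,3])/r[:,2])[:,None]
E
python3 - <<'E'
from h import *
A=np.array([135,130]);B=np.array([255,130])
P={'charcoal':(A,.03,[(280,67),(352,67),(354,188),(281,188)]),
'doming':(A,.04,[(379,418),(440,417),(443,480),(381,481)]),
'flux':(A,.052,[(604,457)]),'fluxB':(B,.052,[(125,457)]),
'balls':(B,.058,[(99,237),(128,233),(101,263),(132,259),(106,290),(136,286),(110,316),(140,312)]),
'block':(B,.036,[(80,228),(137,221),(154,327),(95,337)]),
'dish':(B,.024,[(201,124)]),'bigjar':(A,.09,[(501,98)]),
'bench':(A,.02,[(383,245),(451,263),(431,332),(362,313)]),
'alu':(B,.012,[(275,291),(514,230),(592,484),(348,548)]),
'wood':(A,.014,[(35,292),(171,287),(171,573),(30,575)]),
'plier':(A,.005,[(122,45),(182,55),(128,213)])}
for n,(o,z,p) in P.items():
    w=unproj('top',o+(np.array(p)+.5)/4-.5,z)[:,:2]
    s='' 
    if len(p)==4:
        s=[np.linalg.norm(w[i]-w[(i+1)%4]).round(4) for i in range(4)]
        v=(w[0]-w[3])+(w[1]-w[2]); s=(s,'yaw of up-edge',np.degrees(np.arctan2(v[1],v[0])).round(1))
    if n=='balls':
        v=w[:2].mean(0)-w[6:].mean(0); s=('yaw',np.degrees(np.arctan2(v[1],v[0])).round(1))
    print(n,w.mean(0).round(4),s, w.round(3).tolist() if n=='plier' else '')
E
```

```text
charcoal [0.6634 0.1371] ([np.float64(0.0526), np.float64(0.0897), np.float64(0.0528), np.float64(0.0897)], 'yaw of up-edge', np.float64(1.6)) 
doming [0.4316 0.0666] ([np.float64(0.0428), np.float64(0.0437), np.float64(0.0433), np.float64(0.0437)], 'yaw of up-edge', np.float64(2.7)) 
flux [ 0.4259 -0.0678]  
fluxB [ 0.4259 -0.0685]  
balls [ 0.5522 -0.0653] ('yaw', np.float64(7.7)) 
block [ 0.5521 -0.0648] ([np.float64(0.0412), np.float64(0.0769), np.float64(0.0425), np.float64(0.0788)], 'yaw of up-edge', np.float64(7.9)) 
dish [ 0.6665 -0.1285]  
bigjar [0.6711 0.003 ]  
bench [0.5467 0.0714] ([np.float64(0.0511), np.float64(0.052), np.float64(0.0517), np.float64(0.0516)], 'yaw of up-edge', np.float64(-16.2)) 
alu [ 0.4756 -0.2932] ([np.float64(0.1814), np.float64(0.1896), np.float64(0.1814), np.float64(0.1897)], 'yaw of up-edge', np.float64(14.5)) 
wood [0.4454 0.29  ] ([np.float64(0.0988), np.float64(0.2038), np.float64(0.0999), np.float64(0.2015)], 'yaw of up-edge', np.float64(1.4)) 
plier [0.6866 0.2691]  [[0.732, 0.287], [0.724, 0.242], [0.604, 0.278]]
```

```bash
cat >> h.py <<'E'
from scipy.spatial.transform import Rotation as Ro
def rows(*wps):
    from plant import manip
    o=manip.get_obs();p=np.array(o['tcp_pos']);R=Ro.from_rotvec(o['tool_rot'])
    print('t',round(o['t'],2),p.round(4),'yaw',np.degrees(np.arctan2(*R.as_matrix()[1::-1,1])).round(1),'j',np.round(o['joints'],2),'w',round(o['gripper_width'],4))
    for x,y,z,a in wps:
        c,s=np.cos(np.radians(a)),np.sin(np.radians(a))
        D=Ro.from_matrix(np.array([[-s,c,0],[c,s,0],[0,0,-1]]))
        t=R.inv().apply(np.array([x,y,z])-p)/.3; r=(R.inv()*D).as_rotvec()/(np.pi/2)
        print(np.r_[t,r].round(3).tolist())
E
python3 -c "
from h import *
rows((.36,.30,.2,92.7),(.4316,.0666,.16,92.7),(.4316,.0666,.034,92.7))"
```

```text
t 0.1 [0.2682 0.5642 0.2438] yaw 64.6 j [-1.15  0.33 -0.06  1.46  0.02  1.35 -0.09] w 0.0869
[-0.654, -0.664, 0.147, -0.001, -0.0, -0.313]
[-1.204, -1.264, 0.281, -0.001, -0.0, -0.313]
[-1.204, -1.263, 0.701, -0.001, -0.0, -0.313]
```

>>> send_rows:
  targets:
    - [[-0.654,-0.664,0.147,0,0,-0.313],[-0.654,-0.664,0.147,0,0,-0.313],[-0.654,-0.664,0.147,0,0,-0.313],[-0.654,-0.664,0.147,0,0,-0.313],[-0.654,-0.664,0.147,0,0,-0.313],[-0.654,-0.664,0.147,0,0,-0.313],[-0.654,-0.664,0.147,0,0,-0.313],[-0.654,-0.664,0.147,0,0,-0.313],[-0.654,-0.664,0.147,0,0,-0.313]]
  grip: 1
  squeeze: 30

```text
t: 0.85
tcp_pos: [0.3606, 0.2985, 0.2002]
tool_rot: [0.069, -3.14, 0.0]
ft_force: [-0.6, 1.5, 0.3]
gripper_width: 0.0871
finger_force: 0.0
```

```bash
python3 -c "
from h import *
rows((.4316,.0666,.12,92.7),(.4316,.0666,.034,92.7))"
```

```text
t 0.85 [0.3606 0.2985 0.2002] yaw 92.5 j [-0.82  0.02  0.03  1.92 -0.    1.2   0.83] w 0.0871
[-0.203, -0.783, 0.267, -0.0, -0.0, -0.002]
[-0.203, -0.783, 0.554, -0.0, -0.0, -0.002]
```

>>> send_rows:
  targets:
    - [[-0.203,-0.783,0.267,0,0,0],[-0.203,-0.783,0.267,0,0,0],[-0.203,-0.783,0.267,0,0,0],[-0.203,-0.783,0.267,0,0,0],[-0.203,-0.783,0.267,0,0,0],[-0.203,-0.783,0.267,0,0,0],[-0.203,-0.783,0.267,0,0,0],[-0.203,-0.783,0.34,0,0,0],[-0.203,-0.783,0.42,0,0,0],[-0.203,-0.783,0.5,0,0,0],[-0.203,-0.783,0.554,0,0,0],[-0.203,-0.783,0.554,0,0,0]]

```text
t: 1.85
tcp_pos: [0.4302, 0.0693, 0.0315]
tool_rot: [0.078, -3.136, 0.002]
ft_force: [-0.6, -0.4, 0.1]
gripper_width: 0.087
finger_force: 0.0
```

>>> send_rows:
  targets:
    - [[0,0,0,0,0,0],[0,0,0,0,0,0],[0,0,0,0,0,0],[0,0,0,0,0,0],[0,0,0,0,0,0],[0,0,0,0,0,0],[0,0,0,0,0,0],[0,0,0,0,0,0]]
  grip: -1
  squeeze: 40

```text
t: 2.52
tcp_pos: [0.4323, 0.0683, 0.0345]
tool_rot: [-0.075, 3.14, -0.0]
ft_force: [-0.0, -3.6, 1.5]
gripper_width: 0.0417
finger_force: 1.5
```

```bash
python3 -c "
from h import *
rows((.4316,.0666,.12,92.7),(.3864,.2886,.12,91.4),(.3864,.2886,.042,91.4))"
```

```text
t 2.52 [0.4323 0.0683 0.0345] yaw 92.7 j [-0.54  0.17  0.29  2.16 -0.07  0.81  1.42] w 0.0417
[0.003, -0.006, -0.285, -0.0, 0.0, 0.0]
[0.118, 0.741, -0.285, -0.0, 0.0, 0.015]
[0.118, 0.741, -0.025, -0.0, 0.0, 0.015]
```

>>> send_rows:
  targets:
    - [[0,0,0,0,0,0],[0,0,0,0,0,0],[0,0,0,0,0,0],[0,0,-0.1,0,0,0],[0,0,-0.2,0,0,0],[0.003,-0.006,-0.285,0,0,0],[0.02,0.1,-0.285,0,0,0],[0.04,0.23,-0.285,0,0,0.005],[0.06,0.36,-0.285,0,0,0.01],[0.08,0.49,-0.285,0,0,0.015],[0.1,0.62,-0.285,0,0,0.015],[0.118,0.741,-0.285,0,0,0.015]]

```text
t: 3.52
tcp_pos: [0.3844, 0.2911, 0.1192]
tool_rot: [0.039, -3.14, -0.0]
ft_force: [0.9, -1.3, -3.6]
gripper_width: 0.0398
finger_force: 40.0
```

```bash
python3 -c "
from h import *
rows((.3864,.2886,.06,91.4),(.3864,.2886,.041,91.4))"
```

```text
t 3.52 [0.3844 0.2911 0.1192] yaw 91.4 j [-0.82  0.13  0.08  1.98 -0.01  1.03  0.86] w 0.0398
[-0.007, -0.009, 0.197, 0.0, -0.001, 0.0]
[-0.007, -0.009, 0.261, 0.0, -0.001, 0.0]
```

>>> send_rows:
  targets:
    - [[0,0,0.1,0,0,0],[0,0,0.16,0,0,0],[0,0,0.2,0,0,0],[0,0,0.22,0,0,0],[0,0,0.235,0,0,0],[0,0,0.25,0,0,0],[0,0,0.256,0,0,0],[0,0,0.26,0,0,0],[0,0,0.26,0,0,0],[0,0,0.26,0,0,0]]

```text
t: 4.35
tcp_pos: [0.3864, 0.2892, 0.0422]
tool_rot: [-0.038, 3.141, 0.001]
ft_force: [-0.2, -0.1, -3.1]
gripper_width: 0.0396
finger_force: 40.0
```

>>> send_rows:
  targets:
    - [[0,0,0.003,0,0,0],[0,0,0.006,0,0,0],[0,0,0.006,0,0,0],[0,0,0.006,0,0,0]]

```text
t: 4.68
tcp_pos: [0.3863, 0.2892, 0.0405]
tool_rot: [-0.038, 3.141, 0.001]
ft_force: [-1.6, -0.7, 4.2]
gripper_width: 0.04
finger_force: 40.0
```

>>> send_rows:
  targets:
    - [[0,0,0,0,0,0],[0,0,0,0,0,0],[0,0,0,0,0,0],[0,0,0,0,0,0],[0,0,0,0,0,0],[0,0,-0.1,0,0,0],[0,0,-0.2,0,0,0],[0,0,-0.3,0,0,0],[0,0,-0.3,0,0,0]]
  grip: 0.8

```text
t: 5.43
tcp_pos: [0.3884, 0.2909, 0.1354]
tool_rot: [-0.038, 3.135, 0.009]
ft_force: [1.7, 0.7, 0.2]
gripper_width: 0.0777
finger_force: 0.0
```

```bash
python3 -c "
from h import *
rows((.5522,-.065,.14,97.8),(.5522,-.065,.032,97.8))"
```

```text
t 5.43 [0.3884 0.2909 0.1354] yaw 91.4 j [-0.82  0.11  0.08  1.97 -0.01  1.05  0.87] w 0.0777
[-0.518, -1.199, -0.019, 0.003, 0.004, -0.071]
[-0.515, -1.201, 0.341, 0.003, 0.004, -0.071]
```

>>> send_rows:
  targets:
    - [[-0.43,-1,-0.03,0.003,0.004,-0.071],[-0.43,-1,-0.03,0.003,0.004,-0.071],[-0.43,-1,-0.03,0.003,0.004,-0.071],[-0.43,-1,-0.03,0.003,0.004,-0.071],[-0.43,-1,-0.03,0.003,0.004,-0.071],[-0.43,-1,-0.03,0.003,0.004,-0.071],[-0.43,-1,-0.03,0.003,0.004,-0.071],[-0.43,-1,-0.03,0.003,0.004,-0.071],[-0.43,-1,-0.03,0.003,0.004,-0.071],[-0.43,-1,-0.03,0.003,0.004,-0.071]]
  grip: 1

```text
t: 6.27
tcp_pos: [0.5228, -0.0103, 0.1388]
tool_rot: [0.206, -3.129, 0.009]
ft_force: [0.2, 1.0, 0.2]
gripper_width: 0.0871
finger_force: 0.0
```

```bash
python3 -c "
from h import *
rows((.5522,-.065,.13,97.8),(.5522,-.065,.032,97.8))"
```

```text
t 6.27 [ 0.5228 -0.0103  0.1388] yaw 97.5 j [-0.4   0.2   0.37  1.87 -0.08  1.09  1.7 ] w 0.0871
[-0.073, -0.194, 0.03, -0.003, -0.004, -0.003]
[-0.075, -0.192, 0.356, -0.003, -0.004, -0.003]
```

>>> send_rows:
  targets:
    - [[-0.074,-0.194,0.03,-0.003,-0.004,-0.003],[-0.074,-0.194,0.03,-0.003,-0.004,-0.003],[-0.074,-0.194,0.03,-0.003,-0.004,-0.003],[-0.075,-0.193,0.1,-0.003,-0.004,-0.003],[-0.075,-0.192,0.18,-0.003,-0.004,-0.003],[-0.075,-0.192,0.26,-0.003,-0.004,-0.003],[-0.075,-0.192,0.32,-0.003,-0.004,-0.003],[-0.075,-0.192,0.356,-0.003,-0.004,-0.003],[-0.075,-0.192,0.356,-0.003,-0.004,-0.003],[-0.075,-0.192,0.356,-0.003,-0.004,-0.003]]

```text
t: 7.1
tcp_pos: [0.5517, -0.0615, 0.0324]
tool_rot: [0.222, -3.133, -0.001]
ft_force: [0.2, 0.9, 0.2]
gripper_width: 0.0871
finger_force: 0.0
```

>>> send_rows:
  targets:
    - [[0,0,0,0,0,0],[0,0,0,0,0,0],[0,0,0,0,0,0],[0,0,0,0,0,0],[0,0,0,0,0,0],[0,0,0,0,0,0],[0,0,0,0,0,0],[0,0,0,0,0,0],[0,0,0,0,0,0],[0,0,0,0,0,0]]
  grip: -1
  squeeze: 35

```text
t: 7.93
tcp_pos: [0.552, -0.0628, 0.0324]
tool_rot: [-0.22, 3.134, 0.0]
ft_force: [0.6, -1.8, 3.9]
gripper_width: 0.0446
finger_force: 35.0
```

```bash
python3 -c "
from h import *
rows((.5522,-.065,.13,97.8),(.4834,.2909,.13,91.4),(.4834,.2909,.039,91.4))"
```

```text
t 7.93 [ 0.552  -0.0628  0.0324] yaw 98.0 j [-0.28  0.42  0.37  1.87 -0.19  0.89  1.89] w 0.0446
[0.0, -0.007, -0.325, -0.0, 0.0, 0.003]
[0.062, 1.199, -0.325, 0.0, 0.0, 0.074]
[0.062, 1.199, -0.022, 0.0, 0.0, 0.074]
```

>>> send_rows:
  targets:
    - [[0,0,-0.1,0,0,0],[0,0,-0.22,0,0,0],[0,0,-0.325,0,0,0],[0.01,0.1,-0.325,0,0,0.01],[0.02,0.22,-0.325,0,0,0.02],[0.03,0.34,-0.325,0,0,0.03],[0.03,0.46,-0.325,0,0,0.04],[0.04,0.58,-0.325,0,0,0.05],[0.05,0.7,-0.325,0,0,0.06],[0.05,0.8,-0.325,0,0,0.07],[0.06,0.9,-0.325,0,0,0.074],[0.062,1,-0.325,0,0,0.074]]

```text
t: 8.93
tcp_pos: [0.4899, 0.2336, 0.1293]
tool_rot: [0.038, -3.14, -0.0]
ft_force: [0.5, 0.1, -2.9]
gripper_width: 0.0447
finger_force: 35.0
```

```bash
python3 -c "
from h import *
rows((.4834,.2909,.13,91.4),(.4834,.2909,.039,91.4))"
```

```text
t 8.93 [0.4899 0.2336 0.1293] yaw 91.4 j [-0.73  0.25  0.23  1.83 -0.07  1.07  1.12] w 0.0447
[0.017, 0.191, -0.002, 0.0, -0.001, 0.0]
[0.017, 0.191, 0.301, 0.0, -0.001, 0.0]
```

>>> send_rows:
  targets:
    - [[0.01,0.1,0,0,0,0],[0.017,0.19,0,0,0,0],[0.017,0.19,0,0,0,0],[0.017,0.19,0.08,0,0,0],[0.017,0.19,0.15,0,0,0],[0.017,0.19,0.21,0,0,0],[0.017,0.19,0.25,0,0,0],[0.017,0.19,0.275,0,0,0],[0.017,0.19,0.29,0,0,0],[0.017,0.19,0.3,0,0,0],[0.017,0.19,0.303,0,0,0],[0.017,0.19,0.303,0,0,0]]

```text
t: 9.93
tcp_pos: [0.4852, 0.2891, 0.0395]
tool_rot: [-0.038, 3.141, 0.001]
ft_force: [-0.2, -0.1, -2.0]
gripper_width: 0.0449
finger_force: 35.0
```

>>> send_rows:
  targets:
    - [[0,0,0.003,0,0,0],[0,0,0.005,0,0,0],[0,0,0.005,0,0,0],[0,0,0.005,0,0,0]]

```text
t: 10.27
tcp_pos: [0.4853, 0.2892, 0.0384]
tool_rot: [-0.038, 3.141, 0.002]
ft_force: [-1.1, -1.9, 5.9]
gripper_width: 0.0452
finger_force: 35.0
```

>>> send_rows:
  targets:
    - [[0,0,0,0,0,0],[0,0,0,0,0,0],[0,0,0,0,0,0],[0,0,0,0,0,0],[0,0,0,0,0,0],[0,0,-0.1,0,0,0],[0,0,-0.2,0,0,0],[0,0,-0.33,0,0,0],[0,0,-0.33,0,0,0]]
  grip: 0.7

```text
t: 11.02
tcp_pos: [0.488, 0.2907, 0.1437]
tool_rot: [-0.037, 3.134, 0.01]
ft_force: [0.9, 0.5, 0.8]
gripper_width: 0.0734
finger_force: 0.0
```

```bash
python3 -c "
from h import *
rows((.45,.02,.16,65),(.4259,-.068,.14,59.5))"
```

```text
t 11.02 [0.488  0.2907 0.1437] yaw 91.4 j [-0.79  0.28  0.21  1.76 -0.06  1.1   1.03] w 0.0734
[0.148, -0.899, -0.061, 0.005, 0.004, 0.293]
[0.236, -1.19, 0.003, 0.005, 0.004, 0.354]
```

>>> send_rows:
  targets:
    - [[0.19,-1,-0.01,0.005,0.004,0.354],[0.19,-1,-0.01,0.005,0.004,0.354],[0.19,-1,-0.01,0.005,0.004,0.354],[0.19,-1,-0.01,0.005,0.004,0.354],[0.19,-1,-0.01,0.005,0.004,0.354],[0.19,-1,-0.01,0.005,0.004,0.354],[0.19,-1,-0.01,0.005,0.004,0.354],[0.19,-1,-0.01,0.005,0.004,0.354],[0.19,-1,-0.01,0.005,0.004,0.354],[0.19,-1,-0.01,0.005,0.004,0.354]]
  grip: 1

```text
t: 11.85
tcp_pos: [0.4353, -0.0127, 0.1395]
tool_rot: [-0.827, -3.025, 0.01]
ft_force: [0.7, 0.3, -0.1]
gripper_width: 0.0871
finger_force: 0.0
```

```bash
python3 -c "
from h import *
rows((.4259,-.068,.13,59.5),(.4259,-.068,.042,59.5))"
```

```text
t 11.85 [ 0.4353 -0.0127  0.1395] yaw 59.4 j [-0.55 -0.01  0.47  2.08  0.01  1.07  0.96] w 0.0871
[-0.067, -0.174, 0.033, -0.005, -0.003, -0.001]
[-0.068, -0.172, 0.326, -0.005, -0.003, -0.001]
```

>>> send_rows:
  targets:
    - [[-0.067,-0.173,0.033,-0.005,-0.003,-0.001],[-0.067,-0.173,0.033,-0.005,-0.003,-0.001],[-0.067,-0.173,0.033,-0.005,-0.003,-0.001],[-0.067,-0.173,0.1,-0.005,-0.003,-0.001],[-0.068,-0.172,0.18,-0.005,-0.003,-0.001],[-0.068,-0.172,0.25,-0.005,-0.003,-0.001],[-0.068,-0.172,0.31,-0.005,-0.003,-0.001],[-0.068,-0.172,0.346,-0.005,-0.003,-0.001],[-0.068,-0.172,0.346,-0.005,-0.003,-0.001],[-0.068,-0.172,0.346,-0.005,-0.003,-0.001]]

```text
t: 12.68
tcp_pos: [0.4259, -0.0666, 0.0358]
tool_rot: [-0.82, -3.032, 0.003]
ft_force: [-0.3, -0.5, 1.0]
gripper_width: 0.0872
finger_force: 0.0
```

>>> send_rows:
  targets:
    - [[0,0,0,0,0,0],[0,0,0,0,0,0],[0,0,0,0,0,0],[0,0,0,0,0,0],[0,0,0,0,0,0],[0,0,0,0,0,0],[0,0,0,0,0,0],[0,0,0,0,0,0],[0,0,0,0,0,0],[0,0,0,0,0,0]]
  grip: -1
  squeeze: 25

```text
t: 13.52
tcp_pos: [0.4258, -0.0679, 0.036]
tool_rot: [0.823, 3.032, -0.002]
ft_force: [-1.0, 0.1, 2.5]
gripper_width: 0.0436
finger_force: 25.0
```

```bash
python3 -c "
from h import *
rows((.4259,-.068,.12,59.5),(.4406,-.3457,.12,59.5),(.4406,-.3457,.04,59.5))"
```

```text
t 13.52 [ 0.4258 -0.0679  0.036 ] yaw 59.6 j [-0.46  0.17  0.54  2.19 -0.12  0.81  1.2 ] w 0.0436
[-0.001, -0.0, -0.28, -0.001, 0.0, 0.001]
[-0.511, -0.774, -0.279, -0.001, 0.0, 0.001]
[-0.511, -0.774, -0.012, -0.001, 0.0, 0.001]
```

>>> send_rows:
  targets:
    - [[0,0,-0.1,0,0,0],[0,0,-0.2,0,0,0],[0,0,-0.28,0,0,0],[-0.05,-0.08,-0.28,0,0,0],[-0.12,-0.18,-0.28,0,0,0],[-0.19,-0.29,-0.28,0,0,0],[-0.26,-0.39,-0.28,0,0,0],[-0.33,-0.5,-0.28,0,0,0],[-0.4,-0.6,-0.28,0,0,0],[-0.46,-0.7,-0.28,0,0,0],[-0.511,-0.774,-0.28,0,0,0],[-0.511,-0.774,-0.28,0,0,0]]

```text
t: 14.52
tcp_pos: [0.439, -0.3512, 0.1203]
tool_rot: [0.831, 3.029, -0.008]
ft_force: [-1.1, 0.6, -0.4]
gripper_width: 0.0436
finger_force: 25.0
```

```bash
python3 -c "
from h import *
rows((.4406,-.3457,.12,59.5),(.4406,-.3457,.0405,59.5))"
```

```text
t 14.52 [ 0.439  -0.3512  0.1203] yaw 59.3 j [-0.04  0.36  0.76  1.81 -0.28  1.07  1.85] w 0.0436
[0.005, 0.019, 0.001, -0.003, 0.001, -0.002]
[0.005, 0.02, 0.266, -0.003, 0.001, -0.002]
```

>>> send_rows:
  targets:
    - [[0.003,0.01,0.08,0,0,0],[0.003,0.01,0.15,0,0,0],[0.003,0.01,0.2,0,0,0],[0.003,0.01,0.23,0,0,0],[0.003,0.01,0.245,0,0,0],[0.003,0.01,0.258,0,0,0],[0.003,0.01,0.265,0,0,0],[0.003,0.01,0.269,0,0,0],[0.003,0.01,0.269,0,0,0],[0.003,0.01,0.269,0,0,0]]

```text
t: 15.35
tcp_pos: [0.4417, -0.3428, 0.0401]
tool_rot: [0.823, 3.031, -0.002]
ft_force: [-0.5, -0.7, -1.5]
gripper_width: 0.0437
finger_force: 25.0
```

>>> send_rows:
  targets:
    - [[0,0,0.002,0,0,0],[0,0,0.003,0,0,0],[0,0,0.003,0,0,0]]

```text
t: 15.6
tcp_pos: [0.4418, -0.3429, 0.04]
tool_rot: [0.823, 3.031, -0.001]
ft_force: [-3.8, 3.6, 13.0]
gripper_width: 0.0429
finger_force: 25.0
```

>>> send_rows:
  targets:
    - [[0,0,0,0,0,0],[0,0,0,0,0,0],[0,0,0,0,0,0],[0,0,0,0,0,0],[0,0,0,0,0,0],[0,0,-0.1,0,0,0],[0,0,-0.2,0,0,0],[0,0,-0.33,0,0,0],[0,0,-0.33,0,0,0]]
  grip: 0.6

```text
t: 16.35
tcp_pos: [0.4436, -0.3449, 0.144]
tool_rot: [0.822, 3.023, -0.005]
ft_force: [0.9, -0.8, -0.0]
gripper_width: 0.0692
finger_force: 0.0
```

```bash
python3 -c "
from h import *
rows((.6665,-.1285,.16,-45),(.6,-.2,.16,15))"
```

```text
t 16.35 [ 0.4436 -0.3449  0.144 ] yaw 59.6 j [-0.07  0.33  0.77  1.8  -0.25  1.11  1.83] w 0.0692
[-0.276, 0.998, -0.052, 0.005, 0.004, 1.162]
[-0.205, 0.68, -0.052, 0.002, 0.006, 0.495]
```

>>> send_rows:
  targets:
    - [[-0.25,0.85,-0.05,0.004,0.004,0.95],[-0.25,0.85,-0.05,0.004,0.004,0.95],[-0.25,0.85,-0.05,0.004,0.004,0.95],[-0.25,0.85,-0.05,0.004,0.004,0.95],[-0.25,0.85,-0.05,0.004,0.004,0.95],[-0.25,0.85,-0.05,0.004,0.004,0.95],[-0.25,0.85,-0.05,0.004,0.004,0.95],[-0.25,0.85,-0.05,0.004,0.004,0.95],[-0.25,0.85,-0.05,0.004,0.004,0.95],[-0.25,0.85,-0.05,0.004,0.004,0.95],[-0.25,0.85,-0.05,0.004,0.004,0.95],[-0.25,0.85,-0.05,0.004,0.004,0.95]]

```text
t: 17.35
tcp_pos: [0.6351, -0.1603, 0.1521]
tool_rot: [-2.662, -1.656, 0.008]
ft_force: [1.1, -0.6, -0.2]
gripper_width: 0.0698
finger_force: 0.0
```

```bash
python3 -c "
from h import *
rows((.6665,-.1285,.12,-45),(.6665,-.1285,.029,-45))"
```

```text
t 17.35 [ 0.6351 -0.1603  0.1521] yaw -26.2 j [-0.48  0.64  0.96  1.52 -0.54  1.27  0.1 ] w 0.0698
[0.141, 0.048, 0.107, -0.005, 0.001, 0.209]
[0.142, 0.05, 0.41, -0.005, 0.001, 0.209]
```

>>> send_rows:
  targets:
    - [[0.141,0.048,0.12,-0.005,0.001,0.209],[0.141,0.048,0.12,-0.005,0.001,0.209],[0.141,0.048,0.12,-0.005,0.001,0.209],[0.141,0.048,0.12,-0.005,0.001,0.209],[0.141,0.048,0.12,-0.005,0.001,0.209],[0.141,0.048,0.12,-0.005,0.001,0.209]]
  grip: 0.72

```text
t: 17.85
tcp_pos: [0.666, -0.1295, 0.1168]
tool_rot: [2.897, 1.212, 0.0]
ft_force: [-0.5, 0.4, -0.7]
gripper_width: 0.075
finger_force: 0.0
```

```bash
python3 -c "
from h import *
import cv2
rows((.6665,-.1285,.06,-45),(.6665,-.1285,.03,-45))
from plant import manip
c=manip.capture('wrist');cv2.imwrite('pics/w1.png',c['pixels'][:,:,::-1])"
```

```text
t 17.85 [ 0.666  -0.1295  0.1168] yaw -44.6 j [-0.52  0.75  0.99  1.49 -0.64  1.25 -0.23] w 0.075
[0.004, -0.001, 0.189, 0.001, 0.0, 0.005]
[0.004, -0.002, 0.289, 0.001, 0.0, 0.005]
```

View pics/w1.png

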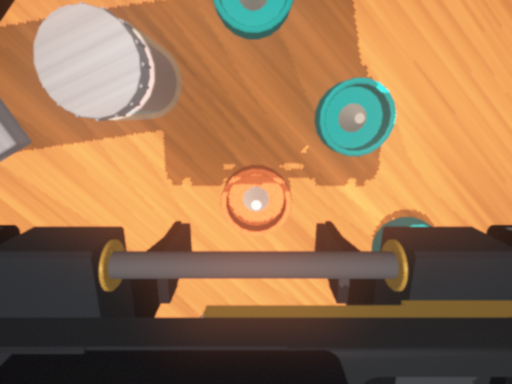

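The wrist view shows the terracotta dish centred between the fingers at (256,198). The big jar (90,60) and the teal dishes are clear of them.

>>> send_rows:
  targets:
    - [[0.003,0,0.08,0,0,0.004],[0.003,0,0.16,0,0,0.004],[0.003,0,0.22,0,0,0.004],[0.003,0,0.26,0,0,0.004],[0.003,0,0.289,0,0,0.004],[0.003,0,0.289,0,0,0.004],[0.003,0,0.289,0,0,0.004]]

```text
t: 18.48
tcp_pos: [0.6671, -0.1283, 0.0303]
tool_rot: [2.902, 1.201, 0.0]
ft_force: [0.5, -0.1, 0.6]
gripper_width: 0.0748
finger_force: 0.0
```

>>> send_rows:
  targets:
    - [[0,0,0,0,0,0],[0,0,0,0,0,0],[0,0,0,0,0,0],[0,0,0,0,0,0],[0,0,0,0,0,0],[0,0,0,0,0,0],[0,0,0,0,0,0]]
  grip: -1
  squeeze: 25

```text
t: 19.07
tcp_pos: [0.6674, -0.1282, 0.0305]
tool_rot: [2.902, 1.201, 0.002]
ft_force: [-1.5, 0.2, 7.6]
gripper_width: 0.0587
finger_force: 25.0
```

```bash
python3 -c "
from h import *
rows((.6665,-.1285,.12,-45),(.5316,-.3221,.12,-30.5),(.5316,-.3221,.034,-30.5))"
```

```text
t 19.07 [ 0.6674 -0.1282  0.0305] yaw -45.0 j [-0.49  0.83  0.91  1.54 -0.71  1.12 -0.2 ] w 0.0587
[-0.003, -0.001, -0.298, 0.001, -0.0, -0.001]
[-0.777, 0.138, -0.298, 0.001, -0.0, -0.162]
[-0.777, 0.137, -0.012, 0.001, -0.0, -0.162]
```

>>> send_rows:
  targets:
    - [[0,0,-0.08,0,0,0],[0,0,-0.18,0,0,0],[0,0,-0.27,0,0,0],[-0.06,0.01,-0.298,0,0,-0.03],[-0.16,0.03,-0.298,0,0,-0.06],[-0.27,0.05,-0.298,0,0,-0.1],[-0.37,0.07,-0.298,0,0,-0.13],[-0.48,0.09,-0.298,0,0,-0.162],[-0.58,0.1,-0.298,0,0,-0.162],[-0.68,0.12,-0.298,0,0,-0.162],[-0.777,0.138,-0.298,0,0,-0.162],[-0.777,0.138,-0.298,0,0,-0.162]]

```text
t: 20.07
tcp_pos: [0.5258, -0.3279, 0.1196]
tool_rot: [2.732, 1.547, -0.004]
ft_force: [-1.3, -0.9, -2.4]
gripper_width: 0.0587
finger_force: 25.0
```

```bash
python3 -c "
from h import *
rows((.5316,-.3221,.12,-30.5),(.5316,-.3221,.035,-30.5))"
```

```text
t 20.07 [ 0.5258 -0.3279  0.1196] yaw -31.0 j [-0.24  0.61  0.99  1.66 -0.54  1.17  0.34] w 0.0587
[0.027, 0.007, -0.001, 0.0, 0.002, -0.005]
[0.027, 0.007, 0.282, 0.0, 0.002, -0.005]
```

>>> send_rows:
  targets:
    - [[0,0,0,0,0,0],[0,0,0.08,0,0,0],[0,0,0.15,0,0,0],[0,0,0.2,0,0,0],[0,0,0.235,0,0,0],[0,0,0.255,0,0,0],[0,0,0.267,0,0,0],[0,0,0.275,0,0,0],[0,0,0.281,0,0,0],[0,0,0.281,0,0,0],[0,0,0.281,0,0,0]]

```text
t: 20.98
tcp_pos: [0.5314, -0.3221, 0.0353]
tool_rot: [2.726, 1.559, 0.0]
ft_force: [-0.1, -0.0, -2.2]
gripper_width: 0.0585
finger_force: 25.0
```

>>> send_rows:
  targets:
    - [[0,0,0.002,0,0,0],[0,0,0.004,0,0,0],[0,0,0.004,0,0,0],[0,0,0.004,0,0,0]]

```text
t: 21.32
tcp_pos: [0.5314, -0.3221, 0.0345]
tool_rot: [2.726, 1.559, 0.001]
ft_force: [-1.5, 2.6, 5.5]
gripper_width: 0.059
finger_force: 25.0
```

>>> send_rows:
  targets:
    - [[0,0,0,0,0,0],[0,0,0,0,0,0],[0,0,0,0,0,0],[0,0,0,0,0,0],[0,0,0,0,0,0],[0,0,-0.1,0,0,0],[0,0,-0.2,0,0,0],[0,0,-0.33,0,0,0],[0,0,-0.43,0,0,0],[0,0,-0.43,0,0,0]]
  grip: 0.7

```text
t: 22.15
tcp_pos: [0.5329, -0.324, 0.1688]
tool_rot: [2.721, 1.555, 0.007]
ft_force: [0.7, -0.3, 0.5]
gripper_width: 0.0737
finger_force: 0.0
```

```bash
python3 -c "
from h import *
rows((.56,.05,.18,-80),(.6634,.142,.18,-88.4))"
```

```text
t 22.15 [ 0.5329 -0.324   0.1688] yaw -30.5 j [-0.27  0.56  1.03  1.61 -0.5   1.25  0.31] w 0.0737
[1.12, -0.555, -0.042, 0.005, -0.002, 0.55]
[1.559, -0.413, -0.041, 0.005, -0.003, 0.643]
```

>>> send_rows:
  targets:
    - [[1,-0.36,-0.045,0.005,-0.003,0.643],[1,-0.36,-0.045,0.005,-0.003,0.643],[1,-0.36,-0.045,0.005,-0.003,0.643],[1,-0.36,-0.045,0.005,-0.003,0.643],[1,-0.36,-0.045,0.005,-0.003,0.643],[1,-0.36,-0.045,0.005,-0.003,0.643],[1,-0.36,-0.045,0.005,-0.003,0.643],[1,-0.36,-0.045,0.005,-0.003,0.643],[1,-0.36,-0.045,0.005,-0.003,0.643],[1,-0.36,-0.045,0.005,-0.003,0.643]]
  grip: 1

```text
t: 22.98
tcp_pos: [0.5904, -0.0065, 0.1755]
tool_rot: [-3.138, -0.052, 0.013]
ft_force: [-0.9, -1.8, 0.2]
gripper_width: 0.0871
finger_force: 0.0
```

```bash
python3 -c "
from h import *
rows((.6634,.142,.16,-88.4),(.6634,.142,.032,-88.4))"
```

```text
t 22.98 [ 0.5904 -0.0065  0.1755] yaw -88.1 j [-0.97  0.63  1.28  1.68 -0.63  1.32 -1.11] w 0.0871
[0.26, -0.487, 0.051, -0.002, 0.005, 0.003]
[0.263, -0.485, 0.478, -0.002, 0.005, 0.003]
```

>>> send_rows:
  targets:
    - [[0.05,-0.1,0.01,0,0,0],[0.05,-0.1,0.01,0,0,0],[0.05,-0.1,0.01,0,0,0]]

```text
t: 23.23
tcp_pos: [0.6044, 0.0218, 0.1726]
tool_rot: [-3.138, -0.049, 0.013]
ft_force: [-0.0, -1.1, 0.3]
gripper_width: 0.087
finger_force: 0.0
```

```bash
python3 -c "
from h import *
rows((.6634,.142,.16,-88.4),(.6634,.142,.16,91.6))"
```

```text
t 23.23 [0.6044 0.0218 0.1726] yaw -88.2 j [-0.98  0.66  1.26  1.65 -0.65  1.33 -1.15] w 0.087
[0.21, -0.394, 0.042, -0.002, 0.005, 0.002]
[0.21, -0.394, 0.042, -0.008, -0.003, -1.998]
```

>>> send_rows:
  targets:
    - [[0.21,-0.394,0.06,0,0.004,0.002],[0.21,-0.394,0.06,0,0.004,0.002],[0.21,-0.394,0.06,0,0.004,0.002],[0.21,-0.394,0.06,0,0.004,0.002],[0.21,-0.394,0.06,0,0.004,0.002],[0.21,-0.394,0.06,0,0.004,0.002]]

```text
t: 23.73
tcp_pos: [0.6637, 0.1399, 0.1549]
tool_rot: [-3.139, -0.04, 0.002]
ft_force: [0.7, -0.4, 0.3]
gripper_width: 0.0867
finger_force: 0.0
```

```bash
python3 -c "
from h import *
import cv2
rows((.6634,.142,.06,-88.4),(.6634,.142,.032,-88.4))
from plant import manip
c=manip.capture('wrist');cv2.imwrite('pics/w2.png',c['pixels'][:,:,::-1])
K=c['mtx'];T=np.linalg.inv(c['world_from_camera'])
for P in [(.6634,.1371,.03),(.671,.003,.09)]:
    q=K@(T@np.r_[P,1])[:3];print((q[:2]/q[2]).round())"
```

```text
t 23.73 [0.6637 0.1399 0.1549] yaw -88.6 j [-0.99  0.8   1.16  1.46 -0.74  1.37 -1.33] w 0.0867
[-0.001, -0.006, 0.316, -0.001, 0.001, -0.002]
[-0.0, -0.006, 0.41, -0.001, 0.001, -0.002]
[256. 194.]
[438. 210.]
```

View pics/w2.png

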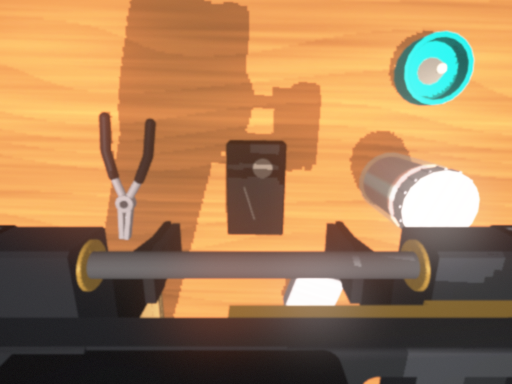

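The charcoal sits between the fingers at (256,188). The big jar at (438,200) is where I calculated, about 14 mm clear of the gripper body.

>>> send_rows:
  targets:
    - [[0,-0.003,0.08,0,0,0],[0,-0.003,0.16,0,0,0],[0,-0.003,0.24,0,0,0],[0,-0.003,0.31,0,0,0],[0,-0.003,0.36,0,0,0],[0,-0.003,0.39,0,0,0],[0,-0.003,0.41,0,0,0],[0,-0.003,0.41,0,0,0],[0,-0.003,0.41,0,0,0]]

```text
t: 24.53
tcp_pos: [0.6639, 0.1429, 0.0328]
tool_rot: [-3.138, -0.04, 0.001]
ft_force: [0.2, 0.4, -0.5]
gripper_width: 0.0871
finger_force: 0.0
```

>>> send_rows:
  targets:
    - [[0,0,0,0,0,0],[0,0,0,0,0,0],[0,0,0,0,0,0],[0,0,0,0,0,0],[0,0,0,0,0,0],[0,0,0,0,0,0],[0,0,0,0,0,0],[0,0,0,0,0,0]]
  grip: -1
  squeeze: 20

```text
t: 25.2
tcp_pos: [0.6635, 0.1431, 0.0321]
tool_rot: [-3.138, -0.04, 0.002]
ft_force: [0.2, -0.5, 2.8]
gripper_width: 0.0549
finger_force: 20.0
```

```bash
python3 -c "
from h import *
rows((.6634,.142,.17,-88.4),(.57,-.05,.17,-70),(.4638,-.2477,.17,-75.5))"
```

```text
t 25.2 [0.6635 0.1431 0.0321] yaw -88.5 j [-0.95  0.92  1.05  1.55 -0.84  1.19 -1.28] w 0.0549
[-0.001, 0.002, -0.46, -0.002, 0.001, -0.001]
[-0.329, 0.634, -0.462, -0.002, 0.0, -0.206]
[-0.7, 1.284, -0.464, -0.002, 0.0, -0.145]
```

>>> send_rows:
  targets:
    - [[0,0,-0.1,0,0,0],[0,0,-0.22,0,0,0],[0,0,-0.34,0,0,0],[0,0,-0.46,0,0,0],[-0.04,0.08,-0.46,0,0,-0.06],[-0.09,0.18,-0.46,0,0,-0.13],[-0.14,0.28,-0.46,0,0,-0.2],[-0.19,0.38,-0.46,0,0,-0.27],[-0.25,0.48,-0.46,0,0,-0.34],[-0.3,0.57,-0.46,0,0,-0.4],[-0.33,0.63,-0.46,0,0,-0.4],[-0.33,0.63,-0.46,0,0,-0.4]]

```text
t: 26.2
tcp_pos: [0.5673, -0.0536, 0.1697]
tool_rot: [-2.974, -0.998, 0.0]
ft_force: [0.1, -0.5, -1.2]
gripper_width: 0.055
finger_force: 20.0
```

```bash
python3 -c "
from h import *
rows((.4638,-.2477,.12,-75.5))"
```

```text
t 26.2 [ 0.5673 -0.0536  0.1697] yaw -52.9 j [-0.89  0.5   1.18  1.75 -0.49  1.23 -0.5 ] w 0.055
[-0.666, 0.308, 0.163, -0.003, -0.0, 0.251]
```

>>> send_rows:
  targets:
    - [[-0.09,0.04,0,0,0,0],[-0.2,0.09,0,0,0,0],[-0.32,0.15,0.03,0,0,0],[-0.44,0.2,0.06,0,0,0],[-0.56,0.26,0.1,0,0,0],[-0.65,0.3,0.13,0,0,0],[-0.666,0.308,0.163,0,0,0],[-0.666,0.308,0.163,0,0,0],[-0.666,0.308,0.163,0,0,0]]

```text
t: 26.95
tcp_pos: [0.4673, -0.2429, 0.1197]
tool_rot: [-2.971, -1.007, 0.001]
ft_force: [0.0, -0.6, -1.0]
gripper_width: 0.055
finger_force: 20.0
```

```bash
python3 -c "
from h import *
rows((.4638,-.2477,.09,-75.5),(.4638,-.2477,.037,-75.5))"
```

```text
t 26.95 [ 0.4673 -0.2429  0.1197] yaw -52.6 j [-0.57  0.44  1.18  1.91 -0.46  1.1  -0.12] w 0.055
[-0.019, 0.006, 0.099, -0.003, -0.0, 0.255]
[-0.019, 0.007, 0.276, -0.003, -0.0, 0.255]
```

>>> send_rows:
  targets:
    - [[-0.01,0.003,0.07,0,0,0],[-0.015,0.005,0.13,0,0,0.05],[-0.019,0.006,0.13,0,0,0.1],[-0.019,0.006,0.13,0,0,0.16],[-0.019,0.006,0.13,0,0,0.21],[-0.019,0.006,0.13,0,0,0.255],[-0.019,0.006,0.13,0,0,0.255],[-0.019,0.006,0.13,0,0,0.255]]

```text
t: 27.62
tcp_pos: [0.4649, -0.2469, 0.0811]
tool_rot: [-3.112, -0.404, 0.001]
ft_force: [0.3, 0.4, -1.2]
gripper_width: 0.0548
finger_force: 20.0
```

```bash
python3 -c "
from h import *
rows((.4638,-.2477,.037,-75.5))"
```

```text
t 27.62 [ 0.4649 -0.2469  0.0811] yaw -75.2 j [-0.55  0.56  1.2   1.94 -0.6   1.06 -0.4 ] w 0.0548
[-0.004, 0.002, 0.147, -0.002, 0.0, 0.003]
```

>>> send_rows:
  targets:
    - [[-0.004,0.002,0.05,-0.002,0,0.003],[-0.004,0.002,0.09,-0.002,0,0.003],[-0.004,0.002,0.115,-0.002,0,0.003],[-0.004,0.002,0.13,-0.002,0,0.003],[-0.004,0.002,0.14,-0.002,0,0.003],[-0.004,0.002,0.147,-0.002,0,0.003],[-0.004,0.002,0.147,-0.002,0,0.003],[-0.004,0.002,0.147,-0.002,0,0.003]]

```text
t: 28.28
tcp_pos: [0.4627, -0.249, 0.037]
tool_rot: [-3.117, -0.39, 0.001]
ft_force: [-0.4, -0.6, -0.5]
gripper_width: 0.0549
finger_force: 20.0
```

>>> send_rows:
  targets:
    - [[0,0,0.002,0,0,0],[0,0,0.002,0,0,0],[0,0,0.002,0,0,0]]

```text
t: 28.53
tcp_pos: [0.4627, -0.2489, 0.0363]
tool_rot: [-3.116, -0.39, 0.001]
ft_force: [0.8, 0.7, -0.9]
gripper_width: 0.0548
finger_force: 20.0
```

Touching or within a fraction of a millimetre. I release, lift and look.

>>> send_rows:
  targets:
    - [[0,0,0.001,0,0,0],[0,0,0.001,0,0,0],[0,0,0.001,0,0,0],[0,0,0.001,0,0,0],[0,0,0.001,0,0,0],[0,0,-0.1,0,0,0],[0,0,-0.2,0,0,-0.05],[0,0,-0.3,0,0,-0.1],[0,0,-0.4,0,0,-0.15],[0,0,-0.4,0,0,-0.15],[0,0,-0.4,0,0,-0.15]]
  grip: 0.8

```text
t: 29.45
tcp_pos: [0.4636, -0.249, 0.1573]
tool_rot: [-3.049, -0.754, -0.004]
ft_force: [0.3, 1.1, -0.9]
gripper_width: 0.0783
finger_force: 0.0
```

```bash
python3 - <<'E'
from h import *
import cv2
from plant import manip
rows((.4,0,.3,-53))
ims=[cv2.resize(manip.capture(n)['pixels'][:,:,::-1][110:290,110:430] if n=='top' else manip.capture(n)['pixels'][:,:,::-1][100:370,150:400],None,fx=f,fy=f,interpolation=cv2.INTER_CUBIC) for n,f in(('top',2.5),('side',2.2))]
for i,m in enumerate(ims): cv2.imwrite(f'pics/end{i}.png',m)
E
```

```text
t 29.45 [ 0.4636 -0.249   0.1573] yaw -62.2 j [-0.63  0.41  1.27  1.88 -0.43  1.17 -0.3 ] w 0.0783
[0.201, -0.833, -0.475, 0.0, -0.002, -0.103]
```

View pics/end0.png

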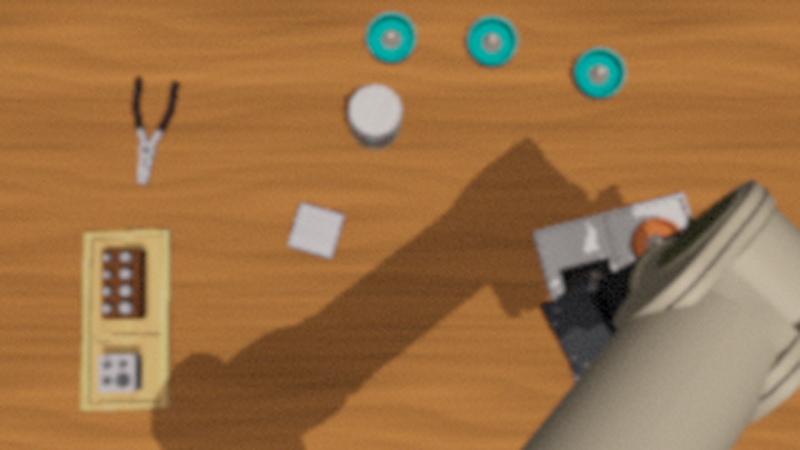

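View pics/end1.png

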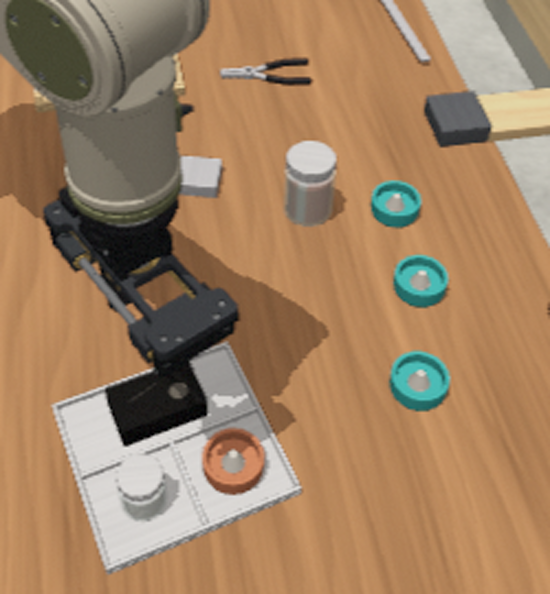

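The top view shows the wooden tray filled correctly, with the punch set (123,282) in the longer bay and the doming block (118,372) in the shorter one. The side view shows the charcoal (155,400), jar (140,485) and dish (233,460) flat in their bays. The pliers, large jar and bench block have not moved, and the gripper is clear.

```bash
python3 -c "
from plant import manip
print(manip.finish_job())"
```

```text
the job is handed in; nothing more can be done
None
```

Both kits are made up and the job is handed in: in the last camera views all five items sat in their bays and the bench block, larger jar and pliers were where they started; the hand-in returned no verdict.

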